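# Turn the flange over against the fence

## Task

Gently turn over the square flange that lies spigot-down in front of the steel fence, pushing it with the fingers and never gripping or picking it up: press down the overhanging edge farther from the fence so that the opposite edge kicks up, then push the low edge in towards the fence until the part stands up against it and tips over backwards. Finish with it lying flat, spigot up, pushed back so that one side sits flush against the face of the fence, and leave everything else on the fixture plate and the bench where it is.

Things in the scene. Friction and masses are not known exactly. Their poses are not given: they have to be found in the camera images.
- deck: dark steel fixture plate with a grid of small holes, fixed to the bench, 320 (x) x 400 (y) x 20 mm; origin at the centre of its underside on the bench, so its flat top is 20 mm above the origin (0.020 m above the bench). It may lie turned by up to 0.25 rad about vertical
- fence: bright steel bar bolted upright on the fixture plate, immovable, 160 mm long (y), 25 mm thick, 50 mm high, its flat face towards the robot. Origin at the foot of that face, mid-length, level with the top of the fixture plate; x points level out of that face into the bar (away from the robot), y along the bar, z up
- fence_top (a point): middle of the fence's top edge on the robot's side, 50 mm above the fixture plate. A flange stood on edge here rests with its spigot's end against the face, its plate 13 mm off; it falls over backwards, spigot up, when its foot is pushed in until it leans about 10 degrees past upright, for which the finger must lean too, tip towards the fence
- flange: the part to turn over: bright aluminium square flange, plate 60 x 60 x 6 mm with a round spigot on one face, 0.11 to 0.22 kg, oiled (friction about 0.2). Origin at the plate's centre; x, y parallel to its sides, z square to it, away from the spigot. Starts spigot down (z up), plate level, top 19 mm above the fixture plate, centre 85 to 145 mm in front of the fence, turned up to 0.35 rad from it
- spigot_end (a point): centre of the free end of that flange's spigot (20 mm in diameter, 13 mm long, on the middle of the plate, so this point is 16 mm from the plate's centre). It stands on this end at the start; pressed down near one side it rocks about the spigot's rim to about 33 degrees, until that side's edge touches the fixture plate
- done_a: finished flange of the same shape and size, already lying spigot up on the fixture plate well to one side, loose; origin at the centre of its plate; leave alone
- done_b: another finished flange, spigot up, loose, as done_a; leave alone
- plug_gauge: plug gauge standing on the fixture plate, red foot 32 mm wide and red grip 19 mm in diameter, steel top, 78 mm tall, loose; origin at the centre of its underside; leave alone
- caliper: digital caliper lying on the bench to the left of the fixture plate, steel beam 232 mm long and black slide 13 mm high, loose; origin under the slide; leave alone
- deburr_tool: deburring tool with a blue round handle, 155 mm long, 17 mm thick, lying on the bench to the right of the plate, loose; origin under the handle; leave alone
- blow_gun: blue air blow gun with a steel nozzle, about 210 mm long, 26 mm high, lying on the bench on the right, loose; origin under its body; leave alone
- oil_bottle: white oil bottle with a red cap, 60 mm in diameter, 150 mm tall, standing on the bench on the left, loose; origin at the centre of its underside; leave alone
There are look-alikes about, which are no part of the job. Leave any orange or pink look-alike of the flange alone.

How it is judged (in metres and radians):
On the way:
1. the flange is tipped up on edge, leaning on the fence (angle between flange's own z axis and vertical between 1.2 and 2.2 rad and contact force between flange and fence above 0.05 N), for 0.05 s.
At the end, for the whole second after the job is handed in: the flange lies flat on the fixture plate, spigot up (within 5 degrees), at rest, with one side against the fence (gap under 3.5 mm, within 0.06 rad of parallel) and its centre within 70 mm of the middle of the fence (angle between flange's own z axis and vertical above 3.05 rad and height (world z) of flange below 0.026 m and x of flange in the frame of fence between -0.0335 and -0.026 m and y of flange in the frame of fence between -0.07 and 0.07 m and (angle between the x axis of flange and the x axis of fence, either way round below 0.06 rad or angle between the y axis of flange and the x axis of fence, either way round below 0.06 rad) and linear speed of flange below 0.01 m/s); the robot touches nothing.
It fails at once if the flange is picked up: its centre rises more than 47 mm above the fixture plate (height (world z) of flange above 0.067 m).
It fails at once if the flange is carried: it is raised clear of the fixture plate while lying roughly level (height (world z) of flange above 0.05 m and (angle between flange's own z axis and vertical below 0.5 rad or angle between flange's own z axis and vertical above 2.64 rad)).
It fails at once if the flange is pressed or squeezed with more than 40 N (contact force between the fingers and flange above 40 N).
It fails at once if another flange, the gauge, the caliper, a hand tool or the bottle is moved by more than 10 mm (distance of any of done_a, done_b, plug_gauge, caliper, deburr_tool, blow_gun, oil_bottle from where it was at the start of the episode above 0.01 m).
It also fails if it takes over 56 s, if anything falls off the work surface, if the arm or the gripper's body presses on something with over 40 N, if the wrist force passes 120 N, or if a joint passes its speed limit or range.

## Robot

A 6-joint arm with a two-finger parallel gripper is mounted at the origin on the work surface. World frame = base frame: x ahead of the robot, y to its left, z up, the work surface at z = 0. Lengths are in mm, angles in rad, forces in N, time in s.
With the tool pointing down it reaches from about 275 to 850 mm from the base axis. Payload 5.2 kg.
Tool frame: the origin (TCP) lies midway between the tips of the shut fingers; the grasp point (between the pads) lies 19 mm behind it (manip.grasp_offset is the distance from the TCP to the grasp point, in mm); z points along the fingers, y is the direction in which the jaws open and shut (so a half turn about z gives the same grasp; the last joint's range is limited). The gripper opens to 85 mm and grips with 20 to 120 N. Pads are 22 mm wide; open, the fingers measure 114 mm over their backs; the gripper's body (76 mm by 85 mm) begins 54 mm behind the grasp point. The pads swing forward as they close: fully open they stand 13 mm farther back than shut.
Start: joints at [-1.449, 0.259, 1.535, -0, 1.348, -0.203], TCP at [175.536, -521.241, 231.31] pointing down, gripper open.
Joint ranges: [-3.14, 3.14], [-0.91, 2.08], [0.19, 2.58], [-1.22, 4.36], [0.22, 2.71], [-3.12, 3.12]. Speed limits (rad/s): [2.57, 2.57, 3.14, 3.14, 3.14, 3.14].

## Interface

Orientations are given as a 3x3 rotation matrix whose columns are the frame's x, y, z axes.
In Python, from cell import manip gives the robot as it stands. The module is installed in compiled form; this text tells all that it offers.
- The arm moves only by the shell command python3 -m crank 'ROWS'. ROWS is JSON, a list that holds one entry, the list of rows, each a list of 7 numbers: the turn, a rotation vector about the tool's x, y, z as a fraction of full scale, then the shift along the tool's x, y, z as a fraction of full scale, then the gripper command: -1 is fully open, 1 is shut, values between are in proportion. A call has 1 to 8 rows; each row is the pose to reach, as a shift and turn from the pose commanded when the call began, along the tool's axes at that moment; what a row does not reach only later rows make up. Full scale, the value 1, is 0.25 m for a shift and 30 degrees for a turn. A row lasts 1/10 s, in which the tool goes at most 50 mm and 8.59 degrees, less where a joint would pass 70% of its speed; a pose out of reach is approached as far as the arm can. A call with a number of a shift or a turn outside -1 to 1 is refused whole. A call with a gripper value outside its range is refused whole. The fingers move at their own pace and stop on an object; the grip force is fixed at half the most. Time passes only in rows, so rows that repeat a pose let the fingers close. It gives the time, the measured TCP pose, the force and the opening at its end, in the units of the state.
- manip.sense(): the state, without advancing time (a new reading comes with each control period).
- manip.read_camera(name): name is "scene" or "top"; returns a dict with "image" (400x640x3 uint8, red, green, blue), "z_map" (400x640 float32, mm along the optical axis (not along the pixel's ray), 0 where there is no reading), "K" (3x3 intrinsics, pixels), "k1" (the pictures are not rectified: a ray, as slopes to the right and down, at radius r is drawn at 1 + k1 r^2 times it, then the intrinsics apply), "R" (3x3) and "t" (3): a world point X has camera coordinates R X + t. Camera axes: x right, y down, z forward; pixel columns grow to the right and rows downward; lengths in mm; the calibration is good to about 2 mm. A picture is of the moment at which its call begins.
- manip.sign_off(): hands the job in, once; it reports no verdict.
The state is a dict: "t": time; "q": joint angles; "joint_velocities": joint speeds; "joint_efforts": joint torques, N m; "position": TCP position; "orientation": TCP orientation; "ft_force": force on the tool from outside, world axes, zero at the start; "ft_torque": the same for the moment, N m; "finger_gap": finger opening in mm.
Only numpy, scipy, OpenCV 4.12 (cv2) and the standard library are available. Lean on these libraries where they do the work, as an engineer would, in place of code of your own. Each camera call takes 0.05 s, during which the arm holds its last target.

## Working session

There is one attempt and no reset: what is moved stays moved. The work goes in short steps, Python scripts to look and compute and a shell command to move; the robot and the scene stay as the last step left them, time stands still between calls to the robot, and variables do not carry over. Pictures are saved under pics/ and viewed, and the job is handed in when it is done.

```bash
ls; mkdir -p pics
python3 - <<'E'
from cell import manip
import cv2
s=manip.sense(); print({k:(v if not hasattr(v,'round') else v) for k,v in s.items()})
for n in("scene","top"):
    c=manip.read_camera(n); cv2.imwrite(f"pics/{n}0.png",c["image"][:,:,::-1]); print(n,c["K"],c["k1"],c["R"],c["t"])
    import numpy as np; np.savez(f"{n}0.npz",**c)
E
```

```text
pics
{'t': 0.0, 'q': array([-1.44881208e+00,  2.59312920e-01,  1.53609660e+00,  6.73225142e-08,
        1.34799161e+00, -2.02801143e-01]), 'joint_velocities': array([ 0.00056462, -0.00024816,  0.00034719,  0.00054135, -0.00037153,
       -0.00119144]), 'joint_efforts': array([ 1.91884945e-03, -4.46027148e+01, -2.90572411e+01, -1.07128724e-04,
        1.16037339e-02, -1.56687020e-05]), 'position': array([ 175.4636731 , -520.7001359 ,  230.48545472]), 'orientation': array([[ 9.47719278e-01,  3.19105189e-01, -2.19993560e-04],
       [ 3.19105057e-01, -9.47717648e-01,  1.79504429e-03],
       [ 3.64316169e-04, -1.77139914e-03, -9.99998365e-01]]), 'ft_force': array([-0.5545364 , -0.54041026, -0.32996623]), 'ft_torque': array([-0.06370621,  0.06721327, -0.01514198]), 'finger_gap': 85.62552913238108}
scene [[365.16654279   0.         316.35681623]
 [  0.         365.16654279 197.30972007]
 [  0.           0.           1.        ]] -0.0013017446106193666 [[ 0.46724329  0.88411601 -0.0047536 ]
 [ 0.4502324  -0.24256206 -0.85933371]
 [-0.76090373  0.39937769 -0.51139317]] [-222.6696141  -151.69273745 1519.55522416]
top [[502.21265018   0.         324.71665779]
 [  0.         502.21265018 203.08570073]
 [  0.           0.           1.        ]] 0.034692992496510075 [[ 0.02744576 -0.99961089 -0.00498069]
 [-0.99068752 -0.02653535 -0.13354444]
 [ 0.13336032  0.00859953 -0.99103031]] [ -33.31609167  502.06794921 1230.03973105]
```

View pics/scene0.png

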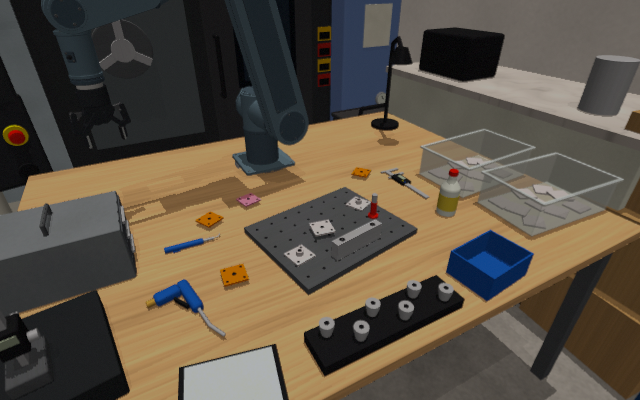

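View pics/top0.png

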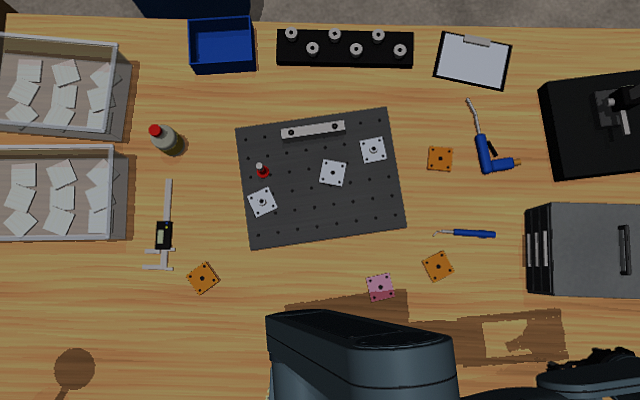

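Candidates in the top image: white flanges at (333,173), (373,150) and (262,202). The orange ones are at (203,278), (437,266) and (440,158), the pink one at (380,287). The flange in front of the fence with no spigot on top should be (333,173), so I'll check it in a close crop.

```bash
cat > h.py <<'E'
import numpy as np, cv2
def rays(c,px):
    px=np.atleast_2d(np.asarray(px,float)); K=c["K"]; k=float(c["k1"])
    d=(px-[K[0,2],K[1,2]])/[K[0,0],K[1,1]]
    u=d.copy()
    for _ in range(20): u=d/(1+k*(u**2).sum(1,keepdims=True))
    D=np.c_[u,np.ones(len(u))]@c["R"]; C=-c["R"].T@c["t"]
    return C,D
def onz(c,px,z):
    C,D=rays(c,px); return C+D*((z-C[2])/D[:,2])[:,None]
def proj(c,X):
    X=np.atleast_2d(X)@c["R"].T+c["t"]; u=X[:,:2]/X[:,2:]; u=u*(1+float(c["k1"])*(u**2).sum(1,keepdims=True))
    return u*[c["K"][0,0],c["K"][1,1]]+[c["K"][0,2],c["K"][1,2]]
E
python3 - <<'E'
import numpy as np,cv2
from h import *
c=dict(np.load("top0.npz")); im=c["image"][:,:,::-1]
a=cv2.resize(im[95:255,225:415],None,fx=4,fy=4,interpolation=cv2.INTER_CUBIC); cv2.imwrite("pics/crop1.png",a)
c=dict(np.load("scene0.npz")); im=c["image"][:,:,::-1]
a=cv2.resize(im[180:290,240:420],None,fx=4,fy=4,interpolation=cv2.INTER_CUBIC); cv2.imwrite("pics/crop2.png",a)
E
```

```text
(no output)
```

View pics/crop1.png

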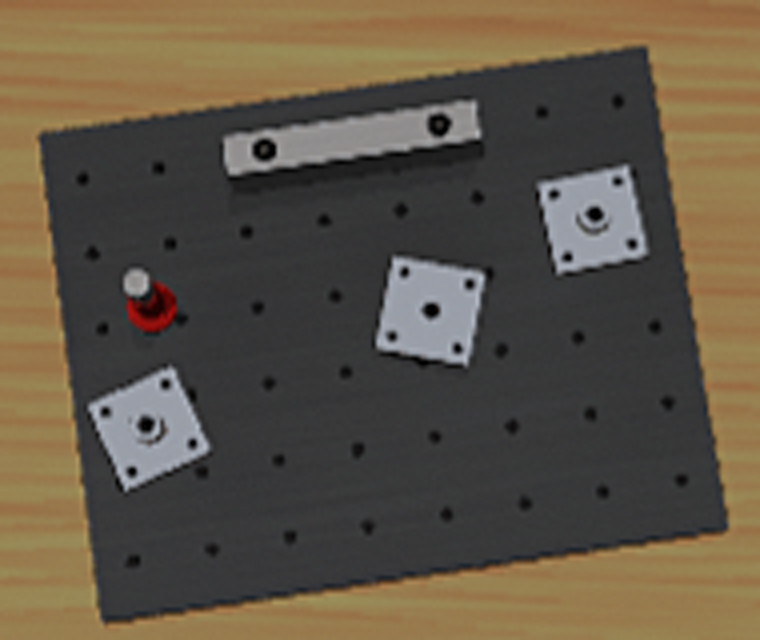

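View pics/crop2.png

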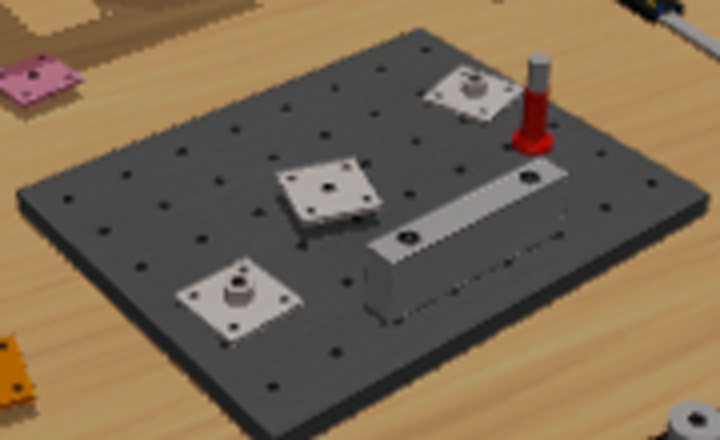

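The crops show that the centre flange (top px 333,173) is raised, spigot down, in front of the fence. done_a and done_b at (373,150) and (262,202) show spigots on top, so the centre one is the part. Next I'll measure.

```bash
cat >> h.py <<'E'
def whites(c,lo=120):
    im=c["image"].astype(int); m=((im.min(2)>lo)&(im.max(2)-im.min(2)<45)).astype(np.uint8)
    cs,_=cv2.findContours(m,cv2.RETR_EXTERNAL,cv2.CHAIN_APPROX_NONE)
    return [x for x in cs if cv2.contourArea(x)>60],m
E
python3 - <<'E'
from h import *
c=dict(np.load("top0.npz"))
cs,m=whites(c)
for x in cs:
    r=cv2.minAreaRect(x)
    if not(235<r[0][0]<410 and 100<r[0][1]<250): continue
    print("px",np.round(r[0],1),np.round(r[1],1))
    z=70 if max(r[1])>45 else 39
    p=onz(c,x[:,0,:],z)[:,:2].astype(np.float32)
    q=cv2.minAreaRect(p); print(" z",z,q[0],q[1],q[2]); print(np.round(cv2.boxPoints(q),1).tolist())
# deck outline
im=c["image"].astype(int); d=((im.max(2)<95)).astype(np.uint8); d[:95]=0;d[260:]=0;d[:,:225]=0;d[:,415:]=0
d=cv2.morphologyEx(d|m*(np.indices(m.shape)[0]>95),cv2.MORPH_OPEN,np.ones((5,5)))
cs,_=cv2.findContours(d,cv2.RETR_EXTERNAL,cv2.CHAIN_APPROX_NONE)
x=max(cs,key=cv2.contourArea); p=onz(c,x[:,0,:],20)[:,:2].astype(np.float32); print("deck",cv2.minAreaRect(p))
# fence height check
C=onz(c,[[313,130]],70); print(c["z_map"][130,313],c["z_map"][165,340])
for px in [(313,130),(333,165),(340,180)]:
    Cc,D=rays(c,[px]); print(px,Cc+D[0]*c["z_map"][px[1],px[0]])
E
```

```text
px [261.8 201.7] [23.1 23.5]
 z 39 (501.4256591796875, 137.9745330810547) (58.61227035522461, 58.74835205078125) 26.75016975402832
[[462.0, 151.0], [488.5, 98.5999984741211], [540.7999877929688, 124.9000015258789], [514.4000244140625, 177.39999389648438]]
px [332.1 172.3] [23.3 23.1]
 z 39 (581.0195922851562, -36.10499954223633) (59.00700378417969, 59.32890701293945) 80.75318908691406
[[547.0, -60.5], [605.5999755859375, -70.0], [615.0, -11.800000190734863], [556.5, -2.200000047683716]]
px [372.7 149.6] [22.6 23.1]
 z 39 (642.4248657226562, -137.54002380371094) (58.41011047363281, 58.24715805053711) 12.994888305664062
[[607.4000244140625, -115.69999694824219], [620.5, -172.5], [677.4000244140625, -159.39999389648438], [664.2999877929688, -102.5999984741211]]
px [312.3 129.3] [ 9.4 63.5]
 z 70 (682.4942626953125, 15.940238952636719) (24.027122497558594, 158.3418426513672) 10.140804290771484
[[656.7000122070312, 91.80000305175781], [684.5999755859375, -64.0999984741211], [708.2999877929688, -59.900001525878906], [680.4000244140625, 96.0]]
deck ((571.5908203125, -4.0677642822265625), (320.9093933105469, 399.7297058105469), 10.003650665283203)
1252.4392 1273.1443
(313, 130) [680.92380473  14.2310208   69.15138238]
(333, 165) [599.79077068 -38.02149407  39.16501962]
(340, 180) [561.64854781 -56.61695521  39.69345201]
```

```bash
cat >> h.py <<'E'
from scipy.spatial.transform import Rotation as Ro
YAW=np.deg2rad(10.08); F0=np.array([670.2,13.8,20.]); RF=Ro.from_euler('z',YAW).as_matrix()
def tof(p): return RF.T@(np.asarray(p,float)-F0)
def tow(p): return F0+RF@np.asarray(p,float)
def tgtR(lean,yaw=0):  # tool x into fence, y = -fence y, z down, tip leaned to fence by lean deg
    B=RF@Ro.from_euler('z',yaw,degrees=True).as_matrix()@np.diag([1.,-1,-1])
    return B@Ro.from_euler('y',lean,degrees=True).as_matrix()
def plan(s,pf,lean=0,yaw=0):
    R=s["orientation"]; U,_,V=np.linalg.svd(R); R=U@V
    rv=Ro.from_matrix(R.T@tgtR(lean,yaw)).as_rotvec(degrees=True)
    d=R.T@(tow(pf)-s["position"])
    print("turn",np.round(rv/30,4),"shift",np.round(d/250,4),"| mm",np.round(d,1))
def st(s):
    z=s["orientation"][:,2]; x=s["orientation"][:,0]
    zf=RF.T@z; xf=RF.T@x
    print("t %.2f"%s["t"],"tcp_f",np.round(tof(s["position"]),1),"lean %.2f side %.2f yaw %.2f"%(np.degrees(np.arctan2(zf[0],-zf[2])),np.degrees(np.arcsin(zf[1])),np.degrees(np.arctan2(xf[1],xf[0]))),"F_f",np.round(RF.T@s["ft_force"],1),"gap %.1f"%s["finger_gap"])
E
python3 - <<'E'
from h import *
from cell import manip
s=manip.sense(); st(s)
plan(s,[-160,-34,150])
c=dict(np.load("top0.npz"))
print([np.round(tof([*onz(c,[p],39)[0][:2],20]),1) for p in [(332.1,172.3),(261.8,201.7),(372.7,149.6)]], tof([*onz(c,[(262,172)],25)[0][:2],20]))
E
```

```text
t 0.10 tcp_f [-580.7 -439.7  210.6] lean 0.00 side 0.10 yaw 8.53 F_f [-0.4  0.4  0.6] gap 85.4
turn [-0.0032 -0.0004  0.2844] shift [ 1.9047 -1.3549  0.2451] | mm [ 476.2 -338.7   61.3]
[array([-96.6, -33.6,   0. ]), array([-144.5,  151.8,    0. ]), array([ -54. , -144.3,    0. ])] [-66.48455629 142.78181778   0.        ]
```

```bash
python3 -m crank '[[[0,0,0.284,0.95,-0.68,0,1],[0,0,0.284,0.95,-0.68,0,1],[0,0,0.284,0.95,-0.68,0,1],[0,0,0.284,0.95,-0.68,0,1],[0,0,0.284,0.95,-0.68,0,1],[0,0,0.284,0.95,-0.68,0,1],[0,0,0.284,0.95,-0.68,0,1],[0,0,0.284,0.95,-0.68,0,1]]]'
python3 - <<'E'
from h import *
from cell import manip
s=manip.sense(); st(s)
plan(s,[-160,-34,80])
E
```

```text
t: 0.9
position: [346.7, -283.5, 231.2]
orientation: [[0.984, 0.178, -0.0], [0.178, -0.984, -0.0], [-0.0, 0.0, -1.0]]
ft_force: [-0.1, 0.3, -0.4]
finger_gap: 0.1
t 0.90 tcp_f [-370.5 -236.1  211.2] lean -0.02 side -0.01 yaw 0.18 F_f [-0.1  0.3 -0.4] gap 0.1
turn [0.0002 0.0008 0.0061] shift [ 0.8449 -0.8058  0.5244] | mm [ 211.2 -201.5  131.1]
```

```bash
python3 -m crank '[[[0,0,0.006,0.845,-0.806,0.2,1],[0,0,0.006,0.845,-0.806,0.2,1],[0,0,0.006,0.845,-0.806,0.2,1],[0,0,0.006,0.845,-0.806,0.2,1],[0,0,0.006,0.845,-0.806,0.2,1],[0,0,0.006,0.845,-0.806,0.2,1],[0,0,0.006,0.845,-0.806,0.524,1],[0,0,0.006,0.845,-0.806,0.524,1]]]'
python3 - <<'E'
from h import *
from cell import manip
s=manip.sense(); st(s)
c=manip.read_camera("top"); cv2.imwrite("pics/top1.png",cv2.resize(c["image"][90:260,220:420,::-1],None,fx=4,fy=4))
c=manip.read_camera("scene"); cv2.imwrite("pics/sc1.png",cv2.resize(c["image"][130:290,220:420,::-1],None,fx=4,fy=3.7))
s=manip.sense(); st(s)
plan(s,[-160,-34,8])
E
```

```text
t: 1.7
position: [519.0, -49.0, 97.8]
orientation: [[0.985, 0.173, -0.001], [0.173, -0.985, -0.0], [-0.001, -0.0, -1.0]]
ft_force: [-1.2, -0.1, -1.3]
finger_gap: -0.2
t 1.70 tcp_f [-159.8  -35.4   77.8] lean -0.08 side 0.01 yaw -0.10 F_f [-1.2  0.1 -1.3] gap -0.2
t 1.80 tcp_f [-163.1  -34.9   75.8] lean -0.51 side 0.24 yaw -0.23 F_f [-0.8  0.1  0.3] gap -0.1
turn [-0.0081  0.0172 -0.0076] shift [ 0.015  -0.0024  0.2709] | mm [ 3.7 -0.6 67.7]
```

View pics/top1.png

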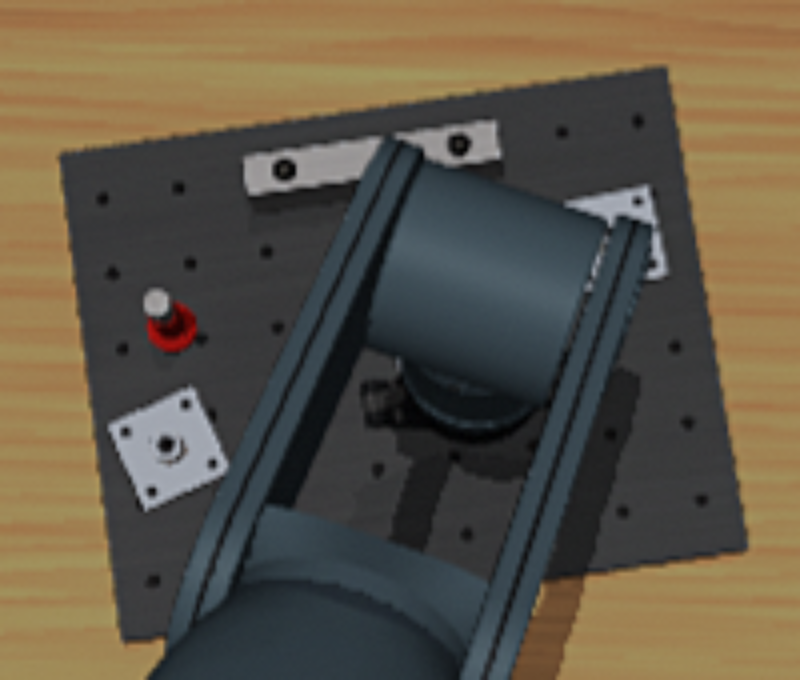

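View pics/sc1.png

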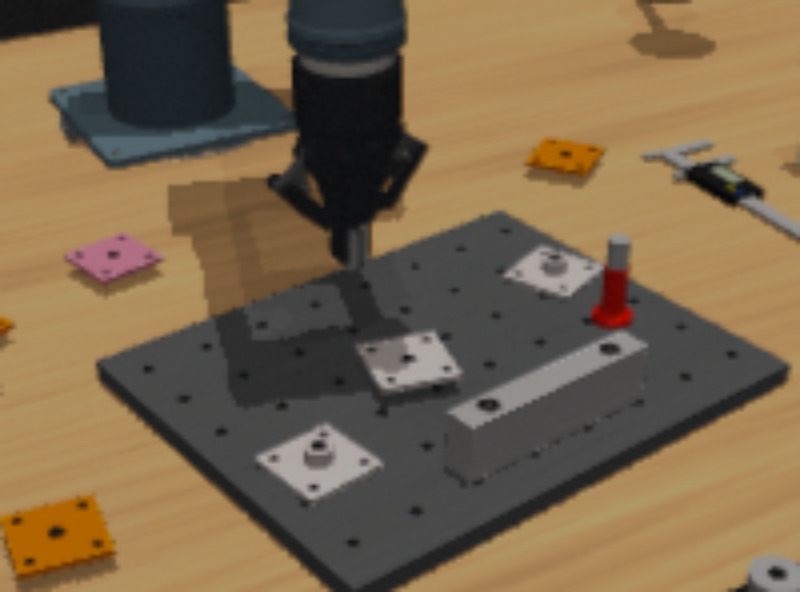

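The tool is closed and hovering behind the flange (finger tip at about (355,260) in the scene crop), and the path is clear. I'll lower it, then push the near edge to square the flange to the fence.

```bash
python3 -m crank '[[[0,0,0,0,0,0.12,1],[0,0,0,0,0,0.2,1],[0,0,0,0,0,0.26,1],[0,0,0,0,0,0.285,1],[0,0,0,0,0,0.285,1],[0,0,0,0,0,0.285,1]]]'
python3 - <<'E'
from h import *
from cell import manip
s=manip.sense(); st(s)
E
```

```text
t: 2.4
position: [520.1, -49.9, 30.3]
orientation: [[0.985, 0.171, 0.002], [0.171, -0.985, -0.001], [0.002, 0.001, -1.0]]
ft_force: [0.5, -0.2, 0.9]
finger_gap: -0.3
t 2.40 tcp_f [-159.   -36.5   10.3] lean 0.10 side -0.06 yaw -0.23 F_f [ 0.4 -0.2  0.9] gap -0.3
```

```bash
python3 -m crank '[[[0,0,0,0.03,0.006,0.008,1],[0,0,0,0.05,0.006,0.008,1],[0,0,0,0.066,0.006,0.008,1],[0,0,0,0.082,0.006,0.008,1],[0,0,0,0.098,0.006,0.008,1],[0,0,0,0.114,0.006,0.008,1],[0,0,0,0.13,0.006,0.008,1],[0,0,0,0.13,0.006,0.008,1]]]'
python3 - <<'E'
from h import *
from cell import manip
s=manip.sense(); st(s)
c=manip.read_camera("scene"); cv2.imwrite("pics/sc2.png",cv2.resize(c["image"][180:280,260:400,::-1],None,fx=5,fy=5))
st(manip.sense())
E
```

```text
t: 3.2
position: [552.0, -44.7, 27.1]
orientation: [[0.985, 0.172, 0.001], [0.172, -0.985, -0.0], [0.001, 0.0, -1.0]]
ft_force: [-0.8, 0.9, 0.2]
finger_gap: -0.2
t 3.20 tcp_f [-126.6  -37.     7.1] lean 0.04 side -0.01 yaw -0.16 F_f [-0.6  1.   0.2] gap -0.2
t 3.25 tcp_f [-127.   -36.9    7. ] lean 0.01 side -0.00 yaw -0.16 F_f [ 0.1 -0.9 -0.6] gap 0.1
```

View pics/sc2.png

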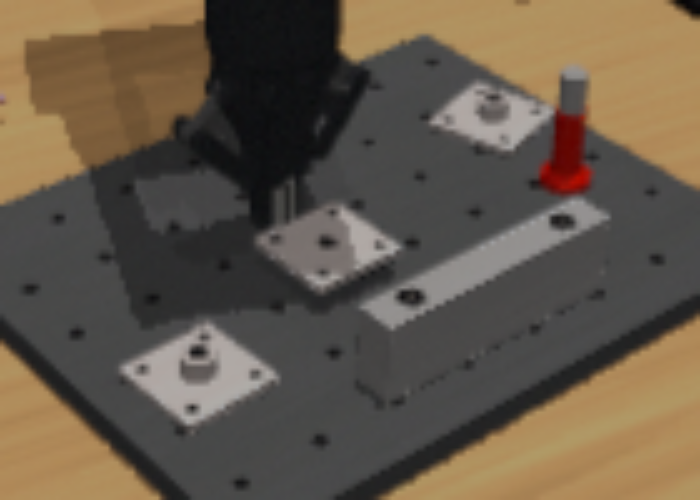

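Scene view: the flange (about (325,295) in the crop) is now nearly square to the fence, with the finger at its near edge. I'll push a little more, then back off and measure.

```bash
python3 -m crank '[[[0,0,0,0.02,-0.008,0,1],[0,0,0,0.04,-0.008,0,1],[0,0,0,0.056,-0.008,0,1],[0,0,0,0.056,-0.008,0,1],[0,0,0,0,-0.008,-0.06,1],[0,0,0,-0.12,-0.008,-0.16,1],[0,0,0,-0.12,-0.008,-0.16,1]]]'
cat >> h.py <<'E'
def plate(c,z=39,lo=75,near=None):
    im=c["image"].astype(int); m=((im.min(2)>lo)&(im.max(2)-im.min(2)<45)).astype(np.uint8)
    cs,_=cv2.findContours(m,cv2.RETR_EXTERNAL,cv2.CHAIN_APPROX_NONE)
    for x in cs:
        if cv2.contourArea(x)<60: continue
        p=onz(c,x[:,0,:],z)[:,:2]; f=((np.c_[p,np.full(len(p),20.)]-F0)@RF)[:,:2].astype(np.float32)
        q=cv2.minAreaRect(f)
        if -130<q[0][0]<30 and abs(q[0][1])<110: print("blob ctr_f",np.round(q[0],1),"size",np.round(q[1],1),"ang",round(q[2],1))
E
python3 - <<'E'
from h import *
from cell import manip
s=manip.sense(); st(s)
c=manip.read_camera("scene"); cv2.imwrite("pics/sc3.png",cv2.resize(c["image"][180:280,260:400,::-1],None,fx=5,fy=5))
plate(c); c0=dict(np.load("scene0.npz")); print("ref0:");plate(c0)
print("fence z70"); plate(c,70)
E
```

```text
t: 3.95
position: [520.0, -48.3, 69.1]
orientation: [[0.985, 0.172, 0.001], [0.172, -0.985, -0.001], [0.001, 0.001, -1.0]]
ft_force: [0.3, 0.4, -0.5]
finger_gap: -0.0
t 3.95 tcp_f [-158.8  -34.8   49.1] lean 0.05 side -0.05 yaw -0.18 F_f [ 0.4  0.4 -0.5] gap -0.0
blob ctr_f [-55.4  28.7] size [182.3 106.1] ang 88.1
ref0:
blob ctr_f [-17.3  32. ] size [ 35.9 174.3] ang 0.3
blob ctr_f [-99.1 -33.4] size [64.3 72.1] ang 70.2
fence z70
blob ctr_f [-23.6  -1.8] size [173.  100.6] ang 88.1
blob ctr_f [-95.7 106.2] size [62.2 76.7] ang 18.9
```

View pics/sc3.png

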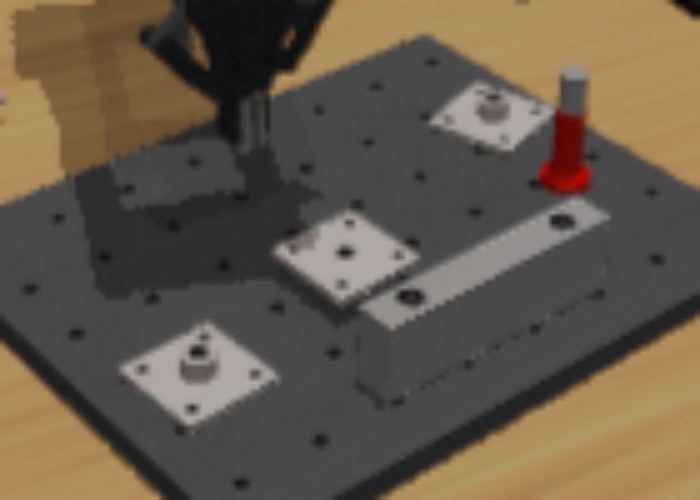

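The flange is square to the fence, with corners at crop (273,250), (350,208), (420,258) and (343,305). I'll compute its pose from these.

Run:
```python
from h import *
from cell import manip
c=dict(np.load("scene0.npz"))
cr=np.array([(273,250),(350,208),(420,258),(343,305)])/5+[260,180]
p=onz(c,cr,39); f=(p-F0)@RF; print(np.round(f[:,:2],1),f.mean(0))
e=f[2]-f[1]; print(np.degrees(np.arctan2(e[1],e[0]))); e=f[3]-f[0]; print(np.degrees(np.arctan2(e[1],e[0])))
# fence top corners seen in scene crop
q=np.array([(358,300),(393,327),(609,216),(570,197)])/5+[260,180]; print(np.round(((onz(c,q,70)-F0)@RF)[:,:2],1))
s=manip.sense(); plan(s,[-120,-35,40],30)
```

```text
[[ -98.9  -59.1]
 [-104.     1.7]
 [ -41.8    0.9]
 [ -35.4  -60.3]] [-70.04814534 -29.22346345  19.        ]
-0.7143178220613724
-1.0943887084139956
[[ -3.1 -77.6]
 [ 24.9 -78. ]
 [ 24.6  79.3]
 [ -1.8  75.9]]
turn [ 0.0038  0.9961 -0.0064] shift [ 0.1497 -0.0011  0.0339] | mm [37.4 -0.3  8.5]
```

Run:
```python
from h import *
from cell import manip
s=manip.sense(); plan(s,[-109,-31,35],15)
```

```text
turn [ 0.0029  0.4961 -0.0068] shift [ 0.1936 -0.0172  0.054 ] | mm [48.4 -4.3 13.5]
```

```bash
python3 -m crank '[[[0.003,0.25,-0.007,0.05,-0.017,0,1],[0.003,0.496,-0.007,0.1,-0.017,0,1],[0.003,0.496,-0.007,0.194,-0.017,0.03,1],[0.003,0.496,-0.007,0.194,-0.017,0.054,1],[0.003,0.496,-0.007,0.194,-0.017,0.054,1],[0.003,0.496,-0.007,0.194,-0.017,0.054,1]]]'
python3 - <<'E'
from h import *
from cell import manip
s=manip.sense(); st(s)
R=s["orientation"]
def d(v): print(v, np.round(R.T@RF@np.array(v)/250,4))
plan(s,[-107.6,-31,19],15); plan(s,[-112.6,-31,7],15)
c=manip.read_camera("scene"); cv2.imwrite("pics/sc4.png",cv2.resize(c["image"][180:280,260:400,::-1],None,fx=5,fy=5))
E
```

```text
t: 4.6
position: [568.5, -35.4, 53.1]
orientation: [[0.952, 0.176, 0.252], [0.17, -0.984, 0.047], [0.256, -0.001, -0.967]]
ft_force: [0.1, -0.5, -0.4]
finger_gap: -0.0
t 4.60 tcp_f [-108.7  -30.7   33.1] lean 14.83 side 0.10 yaw 0.06 F_f [-0.  -0.5 -0.4] gap -0.0
turn [-0.0033  0.0058  0.0019] shift [-0.01    0.0015  0.0558] | mm [-2.5  0.4 13.9]
turn [-0.0033  0.0058  0.0019] shift [-0.0416  0.0015  0.0971] | mm [-10.4   0.4  24.3]
```

View pics/sc4.png

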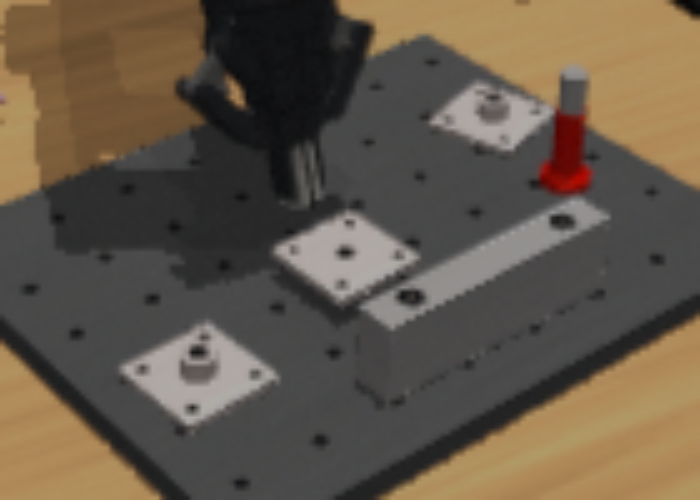

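The leaned finger is just above the middle of the near edge (crop (305,205)). I'll press down in steps.

```bash
python3 -m crank '[[[0,0,0,-0.008,0,0.04,1],[0,0,0,-0.01,0,0.056,1],[0,0,0,-0.014,0,0.061,1],[0,0,0,-0.018,0,0.066,1],[0,0,0,-0.021,0,0.071,1],[0,0,0,-0.021,0,0.071,1]]]'
python3 - <<'E'
from h import *
from cell import manip
s=manip.sense(); st(s)
plan(s,[-112.6,-31,7],15)
c=manip.read_camera("scene"); cv2.imwrite("pics/sc5.png",cv2.resize(c["image"][180:280,260:400,::-1],None,fx=5,fy=5))
E
```

```text
t: 5.25
position: [567.8, -35.6, 35.0]
orientation: [[0.952, 0.176, 0.252], [0.17, -0.984, 0.046], [0.257, -0.001, -0.967]]
ft_force: [-0.4, -0.6, -0.2]
finger_gap: 0.0
t 5.25 tcp_f [-109.4  -30.7   15. ] lean 14.87 side 0.07 yaw 0.03 F_f [-0.5 -0.6 -0.2] gap 0.0
turn [-0.0025  0.0043  0.0009] shift [-0.0204  0.0012  0.0276] | mm [-5.1  0.3  6.9]
```

View pics/sc5.png

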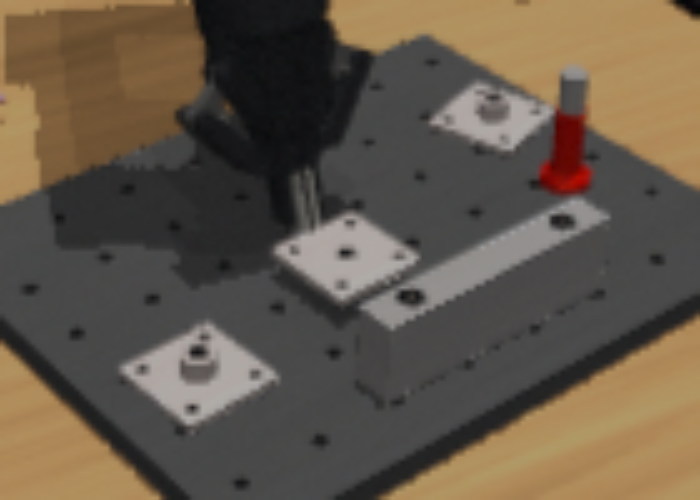

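The finger came down just behind the edge (no force, no rocking). I'll lift, move 7 mm inward and press again.

Run:
```python
from h import *
from cell import manip
s=manip.sense()
for p in [(-110,-31,25),(-101.5,-31,24),(-101.5,-31,17),(-103,-31,13),(-105,-31,9)]: plan(s,p,15)
```

```text
turn [-0.0024  0.0041  0.0009] shift [ 0.0078  0.0011 -0.039 ] | mm [ 2.   0.3 -9.8]
turn [-0.0024  0.0041  0.0009] shift [ 0.0396  0.0011 -0.0264] | mm [ 9.9  0.3 -6.6]
turn [-0.0024  0.0041  0.0009] shift [0.0325 0.0012 0.0007] | mm [8.1 0.3 0.2]
turn [-0.0024  0.0041  0.0009] shift [0.0226 0.0012 0.0146] | mm [5.6 0.3 3.6]
turn [-0.0024  0.0041  0.0009] shift [0.0107 0.0012 0.028 ] | mm [2.7 0.3 7. ]
```

```bash
python3 -m crank '[[[0,0,0,0.008,0,-0.039,1],[0,0,0,0.008,0,-0.039,1],[0,0,0,0.04,0,-0.026,1],[0,0,0,0.04,0,-0.026,1],[0,0,0,0.036,0,-0.012,1],[0,0,0,0.033,0,0,1],[0,0,0,0.028,0,0.007,1],[0,0,0,0.028,0,0.007,1]]]'
python3 - <<'E'
from h import *
from cell import manip
s=manip.sense(); st(s)
plan(s,[-105,-31,9],15)
c=manip.read_camera("scene"); cv2.imwrite("pics/sc6.png",cv2.resize(c["image"][180:280,260:400,::-1],None,fx=5,fy=5))
E
```

```text
t: 6.1
position: [574.5, -34.1, 34.5]
orientation: [[0.952, 0.176, 0.251], [0.17, -0.984, 0.047], [0.256, -0.002, -0.967]]
ft_force: [0.1, -0.0, 0.8]
finger_gap: -0.4
t 6.10 tcp_f [-102.6  -30.4   14.5] lean 14.81 side 0.11 yaw 0.02 F_f [ 0.1 -0.   0.8] gap -0.4
turn [-0.0036  0.0062  0.0007] shift [-0.0147  0.0023  0.0188] | mm [-3.7  0.6  4.7]
```

View pics/sc6.png

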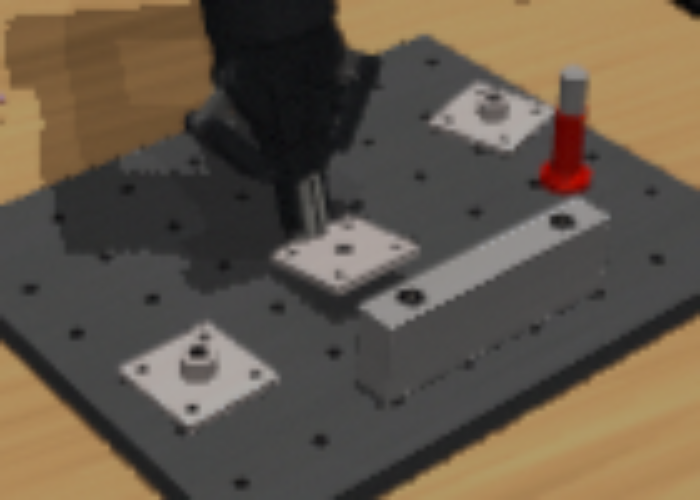

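The far edge has started to kick up. I'll keep pressing.

```bash
python3 -m crank '[[[0,0,0,-0.007,0,0.01,1],[0,0,0,-0.014,0,0.018,1],[0,0,0,-0.014,0,0.018,1]]]'
python3 - <<'E'
from h import *
from cell import manip
s=manip.sense(); st(s)
E
python3 -m crank '[[[0,0,0,-0.005,0,0.003,1],[0,0,0,-0.010,0,0.006,1],[0,0,0,-0.010,0,0.006,1]]]'
python3 - <<'E'
from h import *
from cell import manip
s=manip.sense(); st(s)
c=manip.read_camera("scene"); cv2.imwrite("pics/sc7.png",cv2.resize(c["image"][180:280,260:400,::-1],None,fx=5,fy=5))
E
```

```text
t: 6.45
position: [572.3, -34.6, 29.4]
orientation: [[0.952, 0.176, 0.252], [0.17, -0.984, 0.046], [0.256, -0.002, -0.967]]
ft_force: [-0.7, -1.0, 0.0]
finger_gap: 0.1
t 6.45 tcp_f [-104.8  -30.5    9.4] lean 14.83 side 0.10 yaw 0.02 F_f [-0.9 -0.9  0. ] gap 0.1
t: 6.75
position: [570.6, -35.0, 27.7]
orientation: [[0.952, 0.176, 0.252], [0.17, -0.984, 0.046], [0.256, -0.001, -0.967]]
ft_force: [-0.1, -0.5, 0.2]
finger_gap: 0.1
t 6.75 tcp_f [-106.6  -30.6    7.7] lean 14.86 side 0.08 yaw 0.03 F_f [-0.1 -0.5  0.2] gap 0.1
```

View pics/sc7.png

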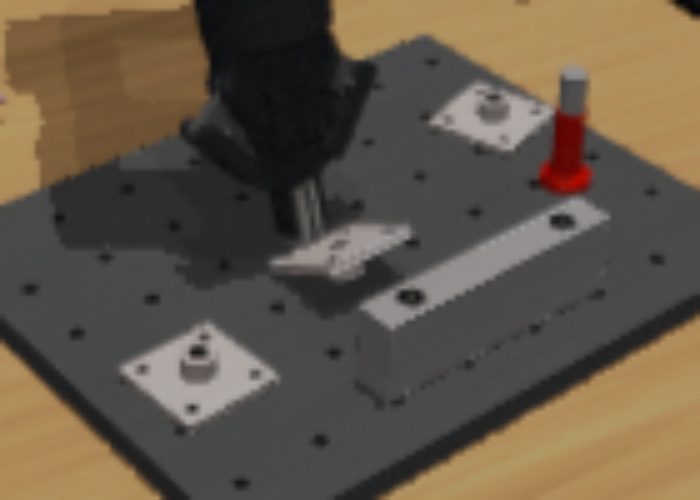

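The flange is tilted to about 30°, far edge up. Now I'll push the low edge towards the fence.

```bash
python3 -m crank '[[[0,0,0,0.01,0,0.006,1],[0,0,0,0.03,0,0.012,1],[0,0,0,0.05,0,0.017,1],[0,0,0,0.07,0,0.022,1],[0,0,0,0.09,0,0.027,1],[0,0,0,0.11,0,0.033,1],[0,0,0,0.13,0,0.038,1],[0,0,0,0.13,0,0.038,1]]]'
python3 - <<'E'
from h import *
from cell import manip
s=manip.sense(); st(s)
c=manip.read_camera("scene"); cv2.imwrite("pics/sc8.png",cv2.resize(c["image"][180:280,260:400,::-1],None,fx=5,fy=5))
E
```

```text
t: 7.6
position: [605.2, -29.1, 27.1]
orientation: [[0.951, 0.176, 0.253], [0.17, -0.984, 0.046], [0.258, -0.001, -0.966]]
ft_force: [0.5, 0.0, -0.1]
finger_gap: 0.1
t 7.60 tcp_f [-71.5 -30.8   7.1] lean 14.93 side 0.05 yaw 0.05 F_f [ 0.5 -0.  -0.1] gap 0.1
```

View pics/sc8.png

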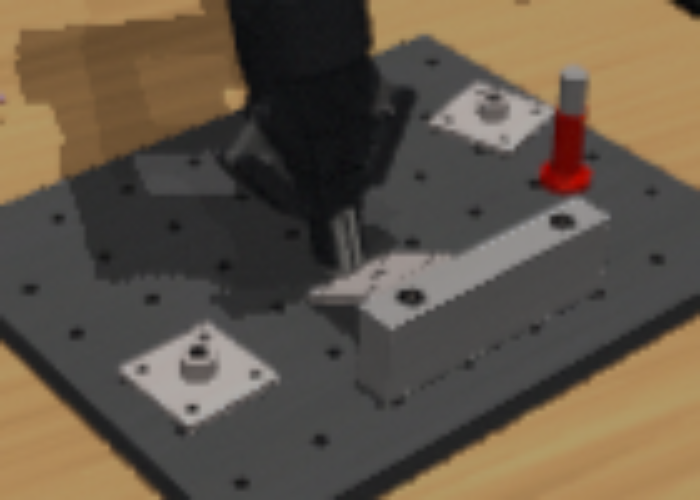

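It slides in cleanly, still tilted. I'll continue.

```bash
python3 -m crank '[[[0,0,0,0.013,0,0.004,1],[0,0,0,0.026,0,0.008,1],[0,0,0,0.039,0,0.012,1],[0,0,0,0.052,0,0.016,1],[0,0,0,0.065,0,0.019,1],[0,0,0,0.078,0,0.022,1],[0,0,0,0.078,0,0.022,1]]]'
python3 - <<'E'
from h import *
from cell import manip
s=manip.sense(); st(s)
c=manip.read_camera("scene"); cv2.imwrite("pics/sc9.png",cv2.resize(c["image"][180:280,260:400,::-1],None,fx=5,fy=5))
E
```

```text
t: 8.35
position: [624.0, -25.3, 26.8]
orientation: [[0.952, 0.176, 0.252], [0.17, -0.984, 0.046], [0.256, -0.001, -0.967]]
ft_force: [-3.4, 0.0, 3.1]
finger_gap: 0.2
t 8.35 tcp_f [-52.4 -30.4   6.8] lean 14.84 side 0.10 yaw 0.05 F_f [-3.4  0.6  3.1] gap 0.2
```

View pics/sc9.png

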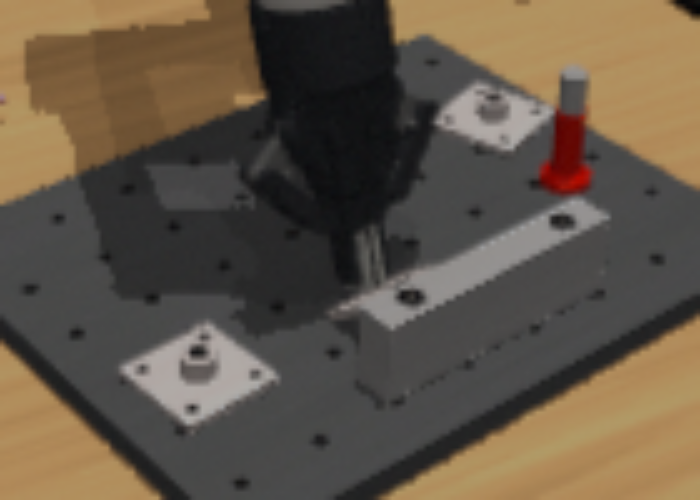

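It is now against the fence at 3–5 N and rising. I'll go on in small steps.

```bash
python3 -m crank '[[[0,0,0,0.01,0,0.003,1],[0,0,0,0.02,0,0.006,1],[0,0,0,0.03,0,0.009,1],[0,0,0,0.03,0,0.009,1]]]'
python3 - <<'E'
from h import *
from cell import manip
s=manip.sense(); st(s)
E
python3 -m crank '[[[0,0,0,0.01,0,0.003,1],[0,0,0,0.02,0,0.006,1],[0,0,0,0.02,0,0.006,1]]]'
python3 - <<'E'
from h import *
from cell import manip
s=manip.sense(); st(s)
c=manip.read_camera("scene"); cv2.imwrite("pics/sc10.png",cv2.resize(c["image"][180:280,260:400,::-1],None,fx=5,fy=5))
c=manip.read_camera("top"); cv2.imwrite("pics/tp10.png",cv2.resize(c["image"][100:220,260:400,::-1],None,fx=5,fy=5))
E
```

```text
t: 8.8
position: [632.6, -24.3, 26.8]
orientation: [[0.951, 0.176, 0.254], [0.17, -0.984, 0.046], [0.258, -0.001, -0.966]]
ft_force: [-1.2, -0.3, 1.9]
finger_gap: 0.1
t 8.80 tcp_f [-43.7 -30.9   6.8] lean 14.95 side 0.04 yaw 0.03 F_f [-1.3 -0.1  1.9] gap 0.1
t: 9.1
position: [637.2, -23.2, 26.2]
orientation: [[0.951, 0.176, 0.253], [0.17, -0.984, 0.046], [0.257, -0.001, -0.966]]
ft_force: [-2.1, -0.6, 2.2]
finger_gap: -0.2
t 9.10 tcp_f [-39.  -30.7   6.2] lean 14.88 side 0.07 yaw 0.04 F_f [-2.2 -0.2  2.2] gap -0.2
```

View pics/sc10.png

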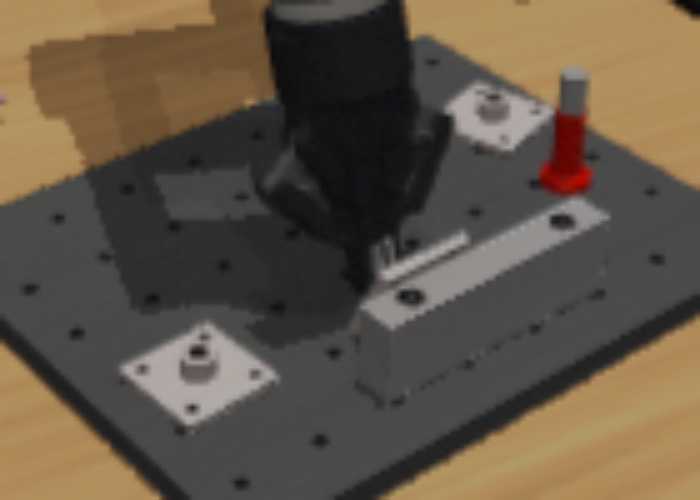

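View pics/tp10.png

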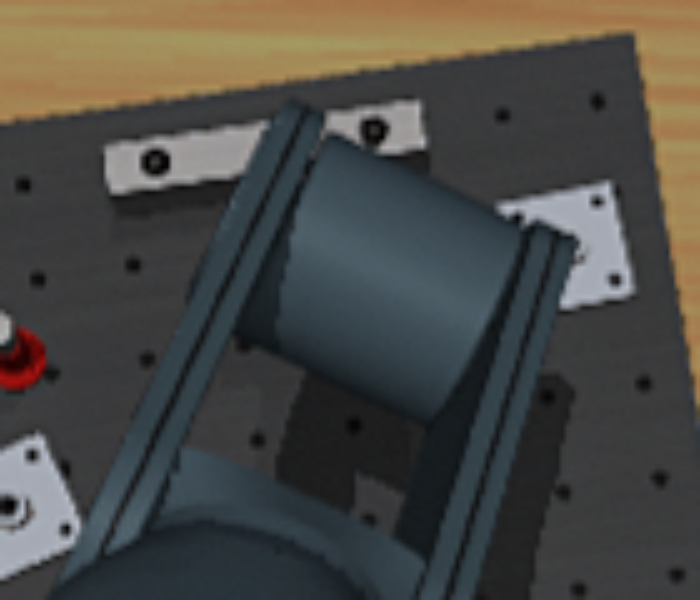

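It is nearly upright (top edge at crop (425,258)). I'll push the foot further in.

```bash
python3 -m crank '[[[0,0,0,0.008,0,0.002,1],[0,0,0,0.016,0,0.004,1],[0,0,0,0.024,0,0.006,1],[0,0,0,0.024,0,0.006,1]]]'
python3 - <<'E'
from h import *
from cell import manip
s=manip.sense(); st(s)
E
python3 -m crank '[[[0,0,0,0.006,0,0.002,1],[0,0,0,0.012,0,0.003,1],[0,0,0,0.012,0,0.003,1]]]'
python3 - <<'E'
from h import *
from cell import manip
s=manip.sense(); st(s)
c=manip.read_camera("scene"); cv2.imwrite("pics/sc11.png",cv2.resize(c["image"][180:280,260:400,::-1],None,fx=5,fy=5))
E
```

```text
t: 9.6
position: [643.6, -22.1, 26.2]
orientation: [[0.951, 0.176, 0.253], [0.17, -0.984, 0.046], [0.257, -0.001, -0.966]]
ft_force: [0.1, 0.3, -0.4]
finger_gap: 0.2
t 9.60 tcp_f [-32.5 -30.7   6.2] lean 14.90 side 0.07 yaw 0.03 F_f [ 0.1  0.3 -0.4] gap 0.2
t: 9.9
position: [646.5, -21.6, 26.5]
orientation: [[0.951, 0.176, 0.253], [0.17, -0.984, 0.046], [0.257, -0.001, -0.966]]
ft_force: [-0.4, -0.1, 0.1]
finger_gap: -0.0
t 9.90 tcp_f [-29.5 -30.7   6.5] lean 14.91 side 0.06 yaw 0.04 F_f [-0.4 -0.1  0.1] gap -0.0
```

View pics/sc11.png

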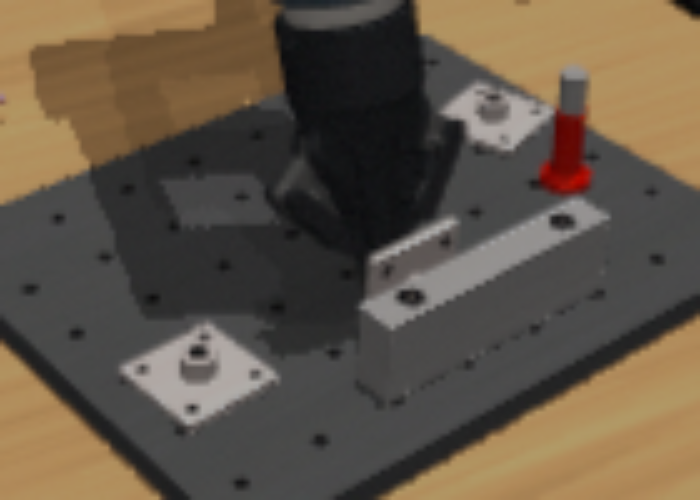

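The flange is standing upright against the fence. I'll push the foot past the tipping point.

```bash
python3 -m crank '[[[0,0,0,0.005,0,0.002,1],[0,0,0,0.01,0,0.004,1],[0,0,0,0.015,0,0.005,1],[0,0,0,0.015,0,0.005,1]]]'
python3 - <<'E'
from h import *
from cell import manip
s=manip.sense(); st(s)
c=manip.read_camera("scene"); cv2.imwrite("pics/sc12.png",cv2.resize(c["image"][180:280,260:400,::-1],None,fx=5,fy=5))
E
```

```text
t: 10.35
position: [649.8, -20.8, 25.9]
orientation: [[0.952, 0.176, 0.252], [0.17, -0.984, 0.046], [0.256, -0.001, -0.967]]
ft_force: [-1.2, -0.0, 0.8]
finger_gap: 0.1
t 10.35 tcp_f [-26.1 -30.5   5.9] lean 14.85 side 0.09 yaw 0.04 F_f [-1.2  0.2  0.8] gap 0.1
```

View pics/sc12.png

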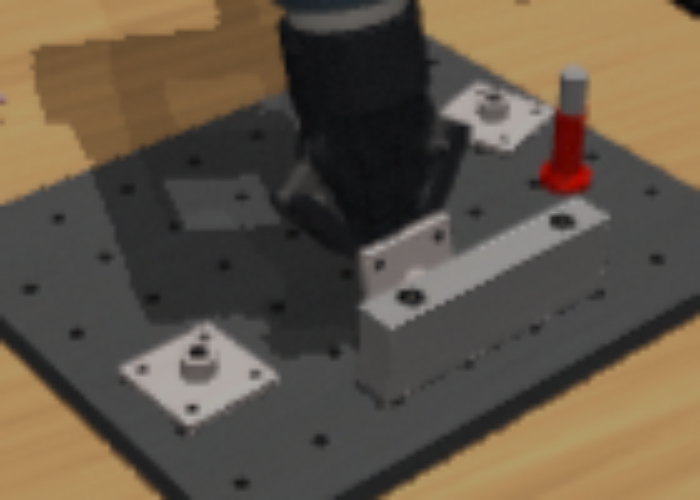

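```bash
python3 -m crank '[[[0,0.05,0,0.005,0,0,1],[0,0.13,0,0.01,0,-0.002,1],[0,0.2,0,0.014,0,-0.002,1],[0,0.2,0,0.014,0,-0.002,1]]]'
python3 - <<'E'
from h import *
from cell import manip
s=manip.sense(); st(s)
c=manip.read_camera("scene"); cv2.imwrite("pics/sc13.png",cv2.resize(c["image"][180:280,260:400,::-1],None,fx=5,fy=5))
E
```

```text
t: 10.8
position: [651.4, -20.1, 26.4]
orientation: [[0.921, 0.175, 0.348], [0.163, -0.985, 0.065], [0.354, -0.003, -0.935]]
ft_force: [-4.7, -0.2, -2.7]
finger_gap: 0.2
t 10.80 tcp_f [-24.4 -30.    6.4] lean 20.75 side 0.15 yaw -0.04 F_f [-4.6  0.6 -2.7] gap 0.2
```

View pics/sc13.png

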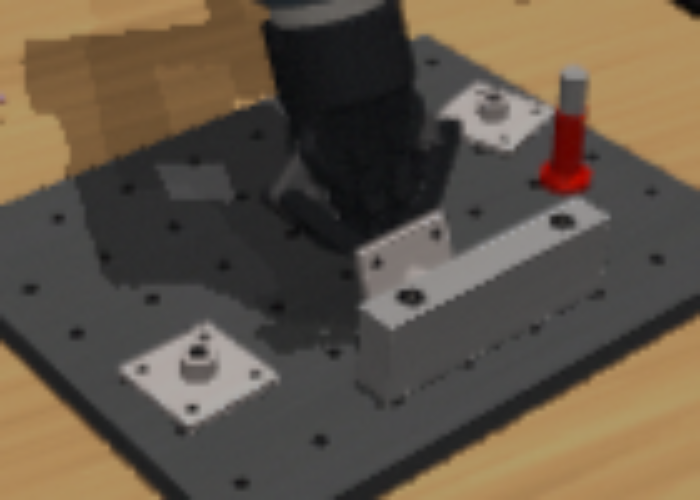

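```bash
python3 -m crank '[[[0,0,0,0.006,0,0.006,1],[0,0,0,0.012,0,0.008,1],[0,0,0,0.012,0,0.008,1]]]'
python3 - <<'E'
from h import *
from cell import manip
s=manip.sense(); st(s)
c=manip.read_camera("scene"); cv2.imwrite("pics/sc14.png",cv2.resize(c["image"][180:280,260:400,::-1],None,fx=5,fy=5))
E
```

```text
t: 11.15
position: [652.3, -18.8, 24.2]
orientation: [[0.923, 0.178, 0.341], [0.165, -0.984, 0.066], [0.348, -0.005, -0.938]]
ft_force: [-14.9, -3.6, 0.6]
finger_gap: -0.0
t 11.15 tcp_f [-23.3 -29.    4.2] lean 20.34 side 0.30 yaw 0.06 F_f [-15.3  -1.    0.6] gap -0.0
```

View pics/sc14.png

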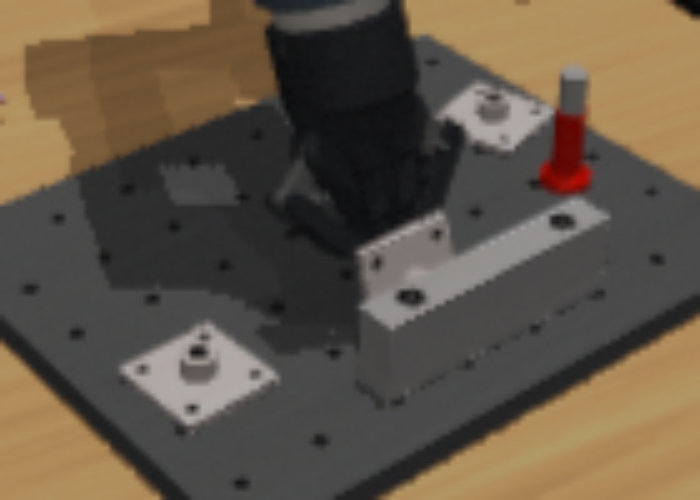

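The force rose to 15 N without motion. The plate is probably leaning on the finger already, pinched between it and the spigot. I'll back off gently and see which way it goes.

```bash
python3 -m crank '[[[0,0,0,-0.008,0,-0.003,1],[0,0,0,-0.016,0,-0.006,1],[0,0,0,-0.024,0,-0.009,1],[0,0,0,-0.024,0,-0.009,1]]]'
python3 - <<'E'
from h import *
from cell import manip
s=manip.sense(); st(s)
c=manip.read_camera("scene"); cv2.imwrite("pics/sc15.png",cv2.resize(c["image"][180:280,260:400,::-1],None,fx=5,fy=5))
E
```

```text
t: 11.6
position: [651.1, -21.0, 27.3]
orientation: [[0.919, 0.176, 0.352], [0.164, -0.984, 0.063], [0.358, -0.0, -0.934]]
ft_force: [-1.4, -0.4, -1.1]
finger_gap: 0.0
t 11.60 tcp_f [-24.9 -31.    7.3] lean 20.95 side 0.03 yaw 0.04 F_f [-1.5 -0.1 -1.1] gap 0.0
```

View pics/sc15.png

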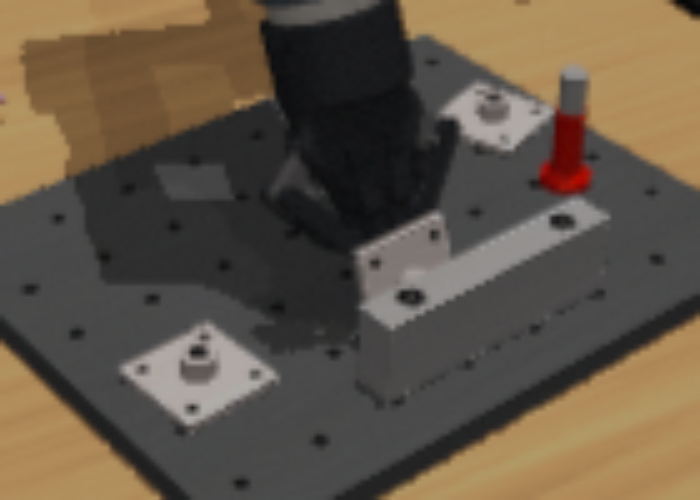

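```bash
python3 -m crank '[[[0,0,0,-0.007,0,-0.003,1],[0,0,0,-0.014,0,-0.006,1],[0,0,0,-0.014,0,-0.006,1],[0,0,0,-0.014,0,-0.006,1]]]'
python3 - <<'E'
from h import *
from cell import manip
s=manip.sense(); st(s)
c=manip.read_camera("scene"); cv2.imwrite("pics/sc16.png",cv2.resize(c["image"][180:280,260:400,::-1],None,fx=5,fy=5))
E
```

```text
t: 12.05
position: [646.8, -21.6, 27.1]
orientation: [[0.92, 0.176, 0.351], [0.164, -0.984, 0.063], [0.357, -0.001, -0.934]]
ft_force: [-0.2, 0.2, -0.5]
finger_gap: 0.1
t 12.05 tcp_f [-29.2 -30.8   7.1] lean 20.91 side 0.06 yaw 0.02 F_f [-0.2  0.2 -0.5] gap 0.1
```

View pics/sc16.png

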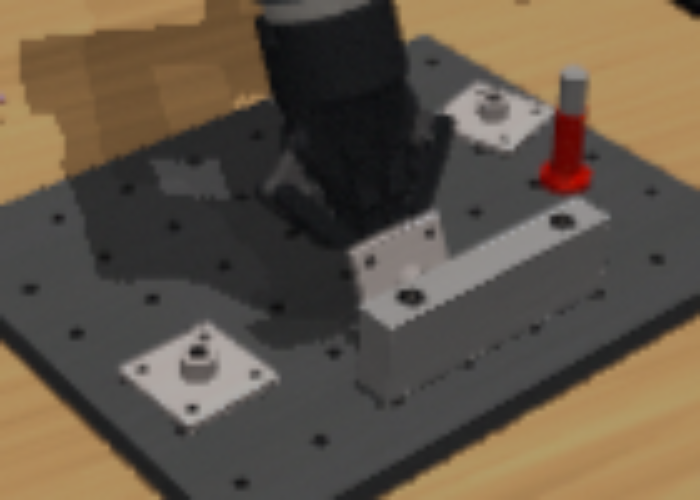

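The plate's top followed the finger back, so it is past balance and resting on the finger. I'll keep retreating to let it down.

```bash
python3 -m crank '[[[0,0,0,-0.015,0,-0.006,1],[0,0,0,-0.03,0,-0.012,1],[0,0,0,-0.045,0,-0.018,1],[0,0,0,-0.06,0,-0.023,1],[0,0,0,-0.06,0,-0.023,1]]]'
python3 - <<'E'
from h import *
from cell import manip
s=manip.sense(); st(s)
c=manip.read_camera("scene"); cv2.imwrite("pics/sc17.png",cv2.resize(c["image"][180:280,260:400,::-1],None,fx=5,fy=5))
E
```

```text
t: 12.6
position: [629.8, -24.3, 26.6]
orientation: [[0.92, 0.176, 0.35], [0.164, -0.984, 0.064], [0.355, -0.002, -0.935]]
ft_force: [-0.4, 0.1, -0.3]
finger_gap: -0.2
t 12.60 tcp_f [-46.4 -30.4   6.6] lean 20.82 side 0.10 yaw 0.00 F_f [-0.3  0.1 -0.3] gap -0.2
```

View pics/sc17.png

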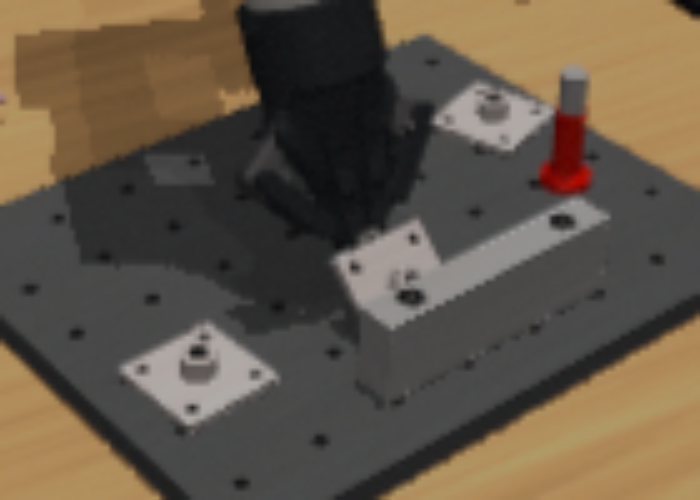

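It's coming down gently, at about 130°. I'll retreat fully.

```bash
python3 -m crank '[[[0,0,0,-0.025,0,-0.01,1],[0,0,0,-0.05,0,-0.019,1],[0,0,0,-0.08,0,-0.03,1],[0,0,0,-0.11,0,-0.042,1],[0,0,0,-0.15,0,-0.057,1],[0,0,0,-0.19,0,-0.073,1],[0,0,0,-0.24,0,-0.1,1],[0,0,0,-0.24,0,-0.1,1]]]'
python3 - <<'E'
from h import *
from cell import manip
s=manip.sense(); st(s)
c=manip.read_camera("scene"); cv2.imwrite("pics/sc18.png",cv2.resize(c["image"][180:280,260:400,::-1],None,fx=5,fy=5))
E
```

```text
t: 13.45
position: [564.7, -35.6, 28.6]
orientation: [[0.921, 0.175, 0.349], [0.163, -0.985, 0.064], [0.355, -0.002, -0.935]]
ft_force: [0.6, -0.6, -0.3]
finger_gap: 0.0
t 13.45 tcp_f [-112.5  -30.2    8.6] lean 20.80 side 0.12 yaw -0.04 F_f [ 0.4 -0.7 -0.3] gap 0.0
```

View pics/sc18.png

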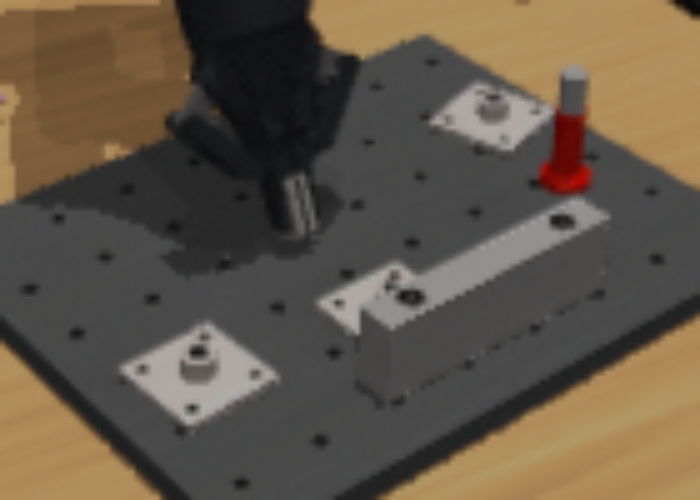

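It's lying spigot up; the near corners are at crop (317,302) and (395,262). I'll measure the near edge and straighten the tool for the final push.

Run:
```python
from h import *
from cell import manip
c=dict(np.load("scene0.npz"))
cr=np.array([(317,302),(395,262)])/5+[260,180]
f=(onz(c,cr,26)-F0)@RF; print(np.round(f[:,:2],1))
s=manip.sense(); plan(s,[-112,-33,25],0)
```

```text
[[-59.4 -59. ]
 [-60.8  -0.7]]
turn [-0.0024 -0.6957 -0.0007] shift [ 0.0201  0.009  -0.0609] | mm [  5.    2.3 -15.2]
```

```bash
python3 -m crank '[[[0,-0.2,0,0.02,0.003,-0.061,1],[0,-0.45,0,0.02,0.003,-0.061,1],[0,-0.694,0,0.02,0.003,-0.061,1],[0,-0.694,0,0.02,0.003,-0.061,1],[0,-0.694,0,0.02,0.003,-0.061,1]]]'
python3 - <<'E'
from h import *
from cell import manip
s=manip.sense(); st(s)
c=manip.read_camera("top"); cv2.imwrite("pics/tp19.png",cv2.resize(c["image"][100:220,260:400,::-1],None,fx=5,fy=5))
c=manip.read_camera("scene"); cv2.imwrite("pics/sc19.png",cv2.resize(c["image"][180:280,260:400,::-1],None,fx=5,fy=5))
s=manip.sense(); plan(s,[-95,-31,3],0)
E
```

```text
t: 14.0
position: [566.8, -36.0, 44.2]
orientation: [[0.984, 0.177, 0.003], [0.177, -0.984, 0.002], [0.003, -0.002, -1.0]]
ft_force: [-0.8, 0.7, 0.3]
finger_gap: 0.0
t 14.00 tcp_f [-110.5  -30.9   24.2] lean 0.17 side 0.10 yaw 0.13 F_f [-0.7  0.8  0.3] gap 0.0
turn [-0.0047 -0.002   0.0018] shift [0.0695 0.0013 0.0842] | mm [17.4  0.3 21. ]
```

View pics/tp19.png

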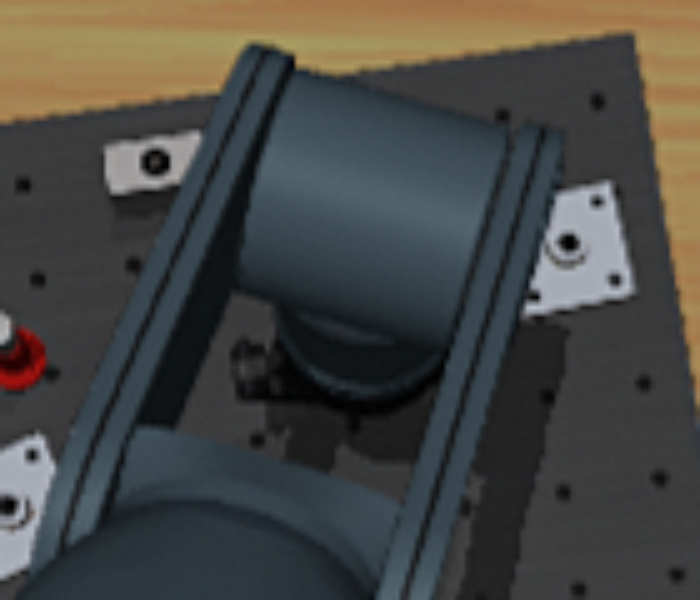

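The arm blocks the top view, so I'll rely on force and the scene camera. Lower behind the near edge, then approach.

```bash
python3 -m crank '[[[0,0,0,0.03,0,0.04,1],[0,0,0,0.05,0,0.07,1],[0,0,0,0.07,0,0.084,1],[0,0,0,0.07,0,0.084,1],[0,0,0,0.07,0,0.084,1]]]'
python3 - <<'E'
from h import *
from cell import manip
s=manip.sense(); st(s)
E
python3 -m crank '[[[0,0,0,0.016,0,0,1],[0,0,0,0.032,0,0,1],[0,0,0,0.048,0,0,1],[0,0,0,0.064,0,0,1],[0,0,0,0.076,0,0,1],[0,0,0,0.084,0,0,1],[0,0,0,0.084,0,0,1]]]'
python3 - <<'E'
from h import *
from cell import manip
s=manip.sense(); st(s)
c=manip.read_camera("scene"); cv2.imwrite("pics/sc20.png",cv2.resize(c["image"][180:280,260:400,::-1],None,fx=5,fy=5))
E
```

```text
t: 14.6
position: [583.4, -33.5, 23.6]
orientation: [[0.984, 0.176, 0.0], [0.176, -0.984, 0.001], [0.001, -0.001, -1.0]]
ft_force: [-0.7, 0.5, 0.9]
finger_gap: 0.1
t 14.60 tcp_f [-93.7 -31.4   3.6] lean 0.04 side 0.08 yaw 0.05 F_f [-0.6  0.7  0.9] gap 0.1
t: 15.3
position: [604.4, -29.8, 23.9]
orientation: [[0.984, 0.176, 0.001], [0.176, -0.984, 0.001], [0.001, -0.001, -1.0]]
ft_force: [0.5, 0.6, 0.2]
finger_gap: -0.1
t 15.30 tcp_f [-72.4 -31.4   3.9] lean 0.07 side 0.06 yaw 0.05 F_f [0.6 0.5 0.2] gap -0.1
```

View pics/sc20.png

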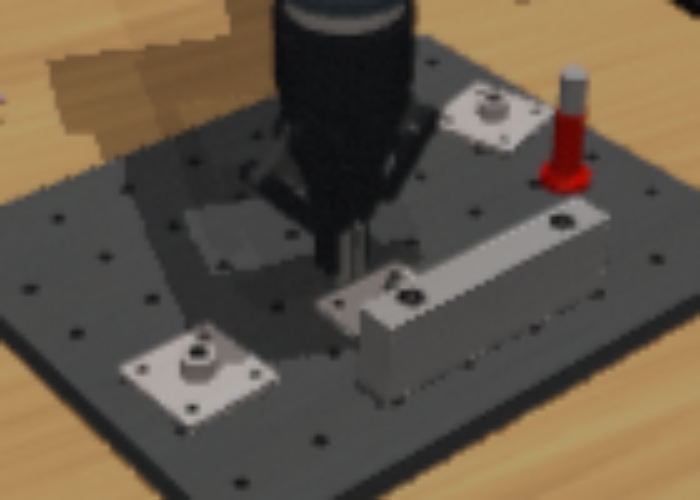

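```bash
python3 -m crank '[[[0,0,0,0.004,0,0.006,1],[0,0,0,0.008,0,0.006,1],[0,0,0,0.012,0,0.006,1],[0,0,0,0.012,0,0.006,1]]]' | tail -2;  python3 - <<'E'
from h import *
from cell import manip
s=manip.sense(); st(s)
E
python3 -m crank '[[[0,0,0,0.004,0,0,1],[0,0,0,0.008,0,0,1],[0,0,0,0.008,0,0,1]]]'|tail -2
python3 - <<'E'
from h import *
from cell import manip
s=manip.sense(); st(s)
E
```

```text
ft_force: [-2.3, -0.8, -0.1]
finger_gap: -0.0
t 15.75 tcp_f [-70.4 -31.3   2.2] lean -0.04 side 0.08 yaw 0.06 F_f [-2.4 -0.4 -0.1] gap -0.0
ft_force: [-7.8, -2.5, 3.4]
finger_gap: -0.1
t 16.05 tcp_f [-70.3 -31.1   1.9] lean -0.25 side 0.11 yaw 0.07 F_f [-8.1 -1.1  3.4] gap -0.1
```

The force rises from 2 to 8 N with no motion and the near edge at about −60 mm, so the flange is flush against the fence. I'll back off, raise the tool, and check.

```bash
python3 -m crank '[[[0,0,0,-0.03,0,0,1],[0,0,0,-0.08,0,0,1],[0,0,0,-0.15,0,-0.1,1],[0,0,0,-0.3,0,-0.4,1],[0,0,0,-0.6,0,-0.6,1],[0,0,0,-0.8,0,-0.6,1],[0,0,0,-0.8,0,-0.6,1],[0,0,0,-0.8,0,-0.6,1]]]'|tail -2
python3 -m crank '[[[0,0,0,0,0.3,0,1],[0,0,0,0,0.6,0,1],[0,0,0,0,0.8,0,1],[0,0,0,0,0.8,0,1],[0,0,0,0,0.8,0,1],[0,0,0,0,0.8,0,1]]]'|tail -2
python3 - <<'E'
from h import *
from cell import manip
s=manip.sense(); st(s)
c=manip.read_camera("top"); np.savez("topF.npz",**c); cv2.imwrite("pics/tp21.png",cv2.resize(c["image"][100:220,240:400,::-1],None,fx=5,fy=5))
c=manip.read_camera("scene"); cv2.imwrite("pics/sc21.png",cv2.resize(c["image"][180:280,260:400,::-1],None,fx=5,fy=5))
cv2.imwrite("pics/sc21f.png",c["image"][:,:,::-1])
E
```

```text
ft_force: [0.4, -0.5, 0.9]
finger_gap: 0.3
ft_force: [0.1, -0.8, -0.0]
finger_gap: 0.0
t 17.45 tcp_f [-267.7 -232.8  151.4] lean 0.08 side 0.09 yaw -0.09 F_f [-0.  -0.8 -0. ] gap 0.0
```

View pics/tp21.png

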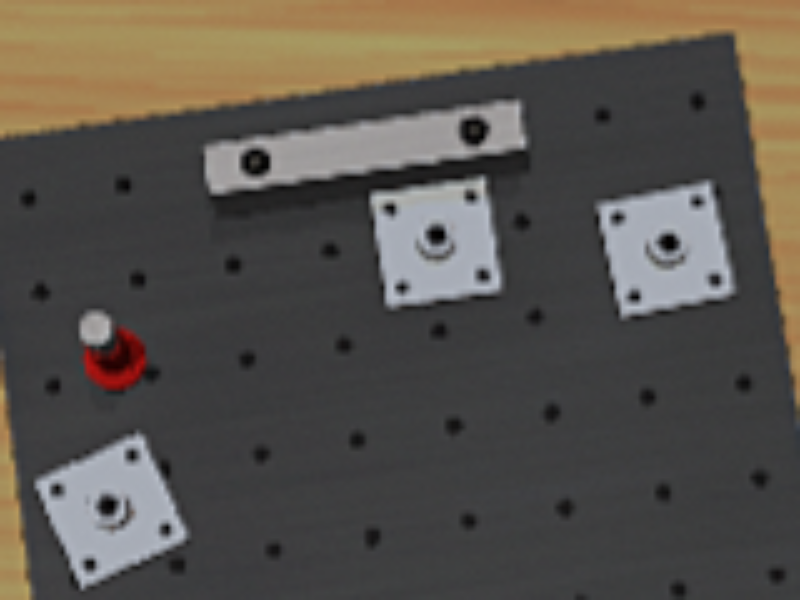

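View pics/sc21.png

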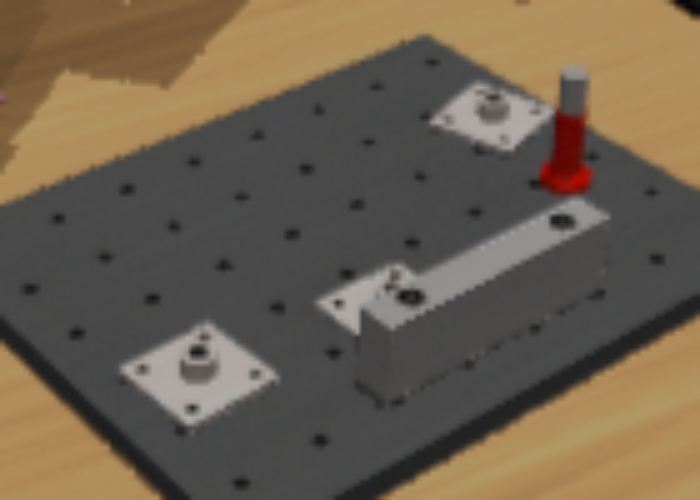

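The top view shows the flange spigot up against the fence (crop corners (372,193), (487,180), (500,291) and (388,307)), with the rest of the plate undisturbed. Next I'll measure its yaw and position, and check whether anything moved.

Run:
```python
from h import *
c=dict(np.load("topF.npz")); c0=dict(np.load("top0.npz"))
for nm,cc,lo in(("0",c0,120),("F",c,120),("F",c,135)):
  cs,m=whites(cc,lo)
  for x in cs:
    r=cv2.minAreaRect(x)
    if not(235<r[0][0]<410 and 100<r[0][1]<250): continue
    z=70 if max(r[1])>45 else 26
    p=onz(cc,x[:,0,:],z); f=((p-F0)@RF)[:,:2].astype(np.float32); q=cv2.minAreaRect(f)
    print(nm,lo,"z",z,np.round(q[0],2),np.round(q[1],1),round(q[2],2), "xr",f[:,0].min(),f[:,0].max())
    if nm=="F" and z==26 and abs(q[0][1])<80:
        for lo_,hi_,nm2 in((0,1,"near"),):
            n=f[(f[:,0]<f[:,0].min()+6)&(abs(f[:,1]-q[0][1])<24)]
            yy=np.unique(np.round(n[:,1],1)); v=cv2.fitLine(n,cv2.DIST_HUBER,0,0.01,0.01).ravel(); print("near edge yaw",np.degrees(np.arctan2(-v[0],v[1])),v)
            for sgn in(-1,1):
                n=f[(sgn*(f[:,1]-q[0][1])>26)&(abs(f[:,0]-q[0][0])<20)]; v=cv2.fitLine(n,cv2.DIST_HUBER,0,0.01,0.01).ravel(); print("side yaw",np.degrees(np.arctan2(v[1],v[0])))
d=np.abs(c["image"].astype(int)-c0["image"]).max(2)>40
ys,xs=np.nonzero(d[:, :]); print(d.sum()); cv2.imwrite("pics/diff.png",(d*255).astype(np.uint8))
```

```text
0 120 z 26 [-142.41  153.22] [59.2 59.4] 16.67 xr -178.94014 -107.05213
0 120 z 26 [-94.02 -34.03] [59.6 59.9] 70.67 xr -129.92836 -58.932793
0 120 z 26 [ -50.87 -145.8 ] [59.  58.9] 2.91 xr -81.27335 -20.353628
0 120 z 70 [12.48 -0.04] [ 24.  158.3] 0.06 xr 0.5001637 24.57662
F 120 z 26 [-142.33  153.24] [59.4 59.4] 16.67 xr -178.94014 -107.05213
F 120 z 26 [ -50.35 -145.92] [60.1 59.1] 2.94 xr -81.27335 -18.90611
F 120 z 26 [-28.91 -30.09] [59.1 60.2] 89.76 xr -59.109863 1.2988694
near edge yaw -0.8267782 [ 1.4429501e-02  9.9989587e-01 -5.8084236e+01 -3.1314257e+01]
side yaw 1.3298465
side yaw 0.13929318
F 120 z 70 [13.34 -0.04] [158.3  25.6] 89.94 xr 0.5001637 26.210642
F 135 z 26 [-142.34  153.28] [59.4 59. ] 16.21 xr -178.94014 -107.05213
F 135 z 26 [ -50.94 -145.81] [58.9 58.8] 3.23 xr -81.27335 -20.353628
F 135 z 26 [-29.68 -29.91] [58.6 58.7] 89.85 xr -59.109863 -0.31424
near edge yaw -0.12744881 [ 2.2243997e-03  9.9999750e-01 -5.7834469e+01 -2.9882702e+01]
side yaw -0.58779854
side yaw 0.6338398
F 135 z 70 [12.92 -0.04] [ 23.2 158.3] 0.05 xr 1.265838 24.57662
41182
```

View pics/diff.png

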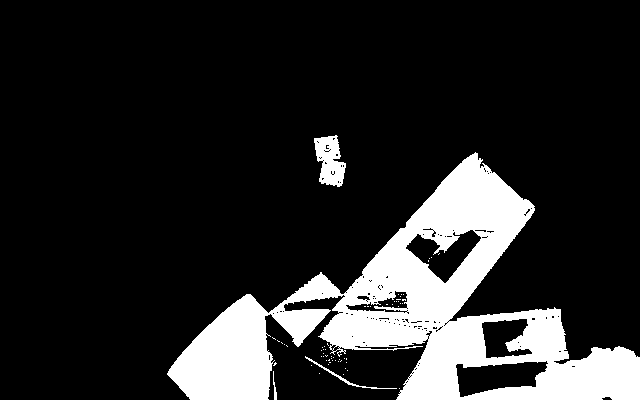

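Run:
```python
from cell import manip
print(manip.sign_off())
```

```text
the job is handed in; nothing more can be done
None
```

The flange is turned over: it lies flat, spigot up, with one side flush against the fence. I handed the job in at about 17.6 s; `sign_off` gives no verdict.

**What I did**
- With the fingers shut I first squared the flange to the fence by pushing its near edge.
- The first press missed, coming down just behind the edge. I moved in 7 mm and the second press rocked the flange up.
- I pushed the low edge in until the flange stood up against the fence, then past upright with the finger leaned about 21°.
- During that last push the force rose to 15 N, well under the 40 N limit, because the plate was already leaning on the finger. I backed away, it came down gently, and I pushed it flush with about 8 N.

**Last checks (top camera)**
- **Flange position:** its centre is about 29–30 mm in front of the fence face, against 30 mm for perfectly flush, and 30 mm off the fence's middle.
- **Angle:** the overall fit is within about 0.3° of parallel. Fits to single edges scatter between 0.1° and 1.3°, still inside the limit of about 3.4°.
- **Other objects:** the before/after picture shows no change to the two finished flanges, plug gauge, caliper, bottle or blow gun. The arm hid the deburring tool in that picture, so I could not check it there, though the fingers never went near it.
- **Robot:** it is well clear of everything, with no contact force.

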